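# Seat a pump roller head in its bearing stand

## Task

Roll the pump's roller head along the stand's rails to the far end, without lifting it off, until both axle ends drop into the mouths of the two open slots. The axle's ends are flatted and enter the narrow part of the slots only with the flats upright, so turn the drum from above with a gentle push-down until it drops and both ends are fully home at the bottom. Leave the beaker, the bottle and the dish where they are.

Things in the scene. Friction and masses are not known exactly. Their poses are not given: they have to be found in the camera images.
- stand: Grey metal bearing stand, fixed. Origin: centre of its underside; x along the rails from parking end to slots, y left, z up. Base 200 x 140 x 8 mm. Two upright cheeks at y = 45 to 60 mm either side, open between. Cheek tops are flat rails at z 62 mm, x -77 to +43.5 mm; front stops (x -85 to -77) rise to z 72. Slots centred at x +50; rear stops behind them (x +56.5 to +75) rise to z 72.
- slot_left (a point): Where the axle's centre line lies when home in the left cheek: 45 mm above the underside of the stand, x = +50, y = +56 mm. The slot's mouth is 13 mm wide. In the cheek's inner 7 mm it keeps that width to its floor, z 39.5, which bears the round axle. In the outer 8 mm it narrows at z 54 (square shoulders) to 7.2 mm, for the flatted end.
- slot_right (a point): The same in the right cheek (y = -56 mm). Unless its flats are upright to within about 7 degrees an axle end rests on the shoulders, centre line 54 to 58 mm up, however hard it is pressed; it may nest there, and must then be turned some 40 degrees against a light resistance before it drops.
- roller_center (a point): Centre of the loose roller head, 0.2 to 0.4 kg. y axis = axle; x, z turn as it rolls. Grey drum: three discs 56 mm in diameter (end ones 8 mm thick, 35.5 to 43.5 mm from the centre; middle one 20 mm thick), steel rollers between, all one rigid piece; round axle 11 mm thick. Centre height: 67.5 mm on the rails, 54 to 58 on the shoulders, 45 home. Friction on its top turns it.
- roller: The roller head itself (see roller_center; same origin and axes). Its axle ends, 49 to 66 mm from the centre, are flatted: 9 mm along the body's x axis, 6 mm along its z axis. They fit the slots with x upright, either way up.
- axle_left (a point): Point on the axle's centre line at the left cheek, 56 mm from roller_center. Fully home it lies 45 mm above the underside of the stand.
- axle_right (a point): The same at the right cheek, 56 mm the other way.
- beaker: Small clear glass beaker, 57 mm across, 66 mm high; origin at the centre of its underside. Bystander.
- bottle: Small white bottle with a white cap, 34 mm across, 56 mm high; origin at the centre of its underside. Bystander.
- dish: Flat clear round dish with lid, 55 mm across, 14 mm high; origin at the centre of its underside. Bystander.
Not all that is in view belongs to the job. What is meant by the roller is not blue, and is the smaller of those in its own colour.

How it is judged:
By the outcome, as a careful person would: the job done as asked, in the order asked, and still so for the second after the job is handed in, with the robot touching nothing.
It also fails if it takes over 48 s, if anything falls off the work surface, if the arm or the gripper's body presses on something with over 40 N, if the wrist force passes 120 N, or if a joint passes its speed limit or range.

## Robot

A 6-joint arm with a two-finger parallel gripper is mounted at the origin on a cart in front of the work surface, level with it; the furniture and walls round the work are solid. World frame = base frame: x ahead of the robot, y to its left, z up, the work surface at z = 0. Lengths are in m, angles in rad, forces in N, time in s.
With the tool pointing down it reaches from about 0.35 to 0.775 m from the base axis. Payload 5.5 kg.
Tool frame: the origin (TCP) lies at the very end of the fingers, on their centre line; the grasp point (between the pads) lies 19 mm behind it; x points along the fingers, y is the direction in which the jaws open and shut, and the axes are right-handed (so a half turn about x gives the same grasp; the last joint's range is limited). The gripper opens to 85 mm and grips with 20 to 120 N. Pads are 22 mm wide; open, the fingers measure 114 mm over their backs; the gripper's body (76 mm by 85 mm) begins 54 mm behind the grasp point. The pads swing forward as they close: fully open they stand 13 mm farther back than shut.
Start: joints at [0.982, 0.313, 0.046, 1.304, 0, 1.431], TCP at [0.25, 0.518, 0.231] pointing down, gripper open.
Joint ranges: [-2.76, 2.76], [-0.86, 1.69], [-1.03, 1.26], [-2.2, 2.34], [-1.47, 1.5], [-3.14, 3.14]. Speed limits (rad/s): [2.57, 2.57, 3.14, 3.14, 3.14, 3.14].

## Interface

Orientations are given as a unit quaternion [w, x, y, z].
In Python, from workcell import env gives the robot as it stands.
- The arm moves only by the tool servo_tool, never from a script. Its argument "increments" is a list of rows, each an object with "offset": the shift along the tool's x, y, z in cm, a list of three; "yaw": the turn about the tool's x in degrees. In form: [{"offset": [x, y, z], "yaw": yaw}, ...]. A call has exactly 8 rows; each row is the pose to reach, as a shift and turn from the pose commanded when the call began, along the tool's axes at that moment; what a row does not reach only later rows make up. A row lasts 1/10 s, in which the tool goes at most 50 mm and 8.59 degrees, less where a joint would pass 70% of its speed; a pose out of reach is approached as far as the arm can. A call with a gripper value outside its range is refused whole. "claw" is the opening, from 0 (shut) to 1 (fully open), set as the call begins (left out, the last holds). The fingers move at their own pace and stop on an object; "force" is the grip in N (left out, the last holds). Time passes only in rows, so rows that repeat a pose let the fingers close, or fill a call up. It gives the time, the measured TCP pose, the force and the opening at its end, in the units of the state.
- env.get_state(): the state, without advancing time (a new reading comes with each control period).
- env.read_camera(name): name is "scene" or "top" or "wrist"; returns (picture, depth): 384x512x3 uint8, red, green, blue; 384x512 float32, m along the optical axis (not along the pixel's ray), 0 where there is no reading.
- env.camera_model(name): a dict with "vertical_fov" (degrees; the focal length in pixels is half the picture's height over the tangent of half this angle, whatever the lens; pixels are square), "cx", "cy" (the principal point, pixels), "world_from_camera" (4x4, takes a point from camera to world coordinates). Camera axes: x right, y up, looking along -z (the intrinsics and any distortion apply to the point x, -y, -z); pixel columns grow to the right and rows downward; lengths in m; the calibration is good to about 2 mm. A picture is of the moment at which its call begins: read the wrist's pose just before it. camera_model takes no time and is no camera call; for the wrist camera it gives the pose at the moment of the call.
- env.hand_in(): hands the job in, once; it reports no verdict.
The state is a dict: "clock": time; "joint_pos": joint angles; "qvel": joint speeds; "tau": joint torques, N m; "tcp_pos": TCP position; "orientation": TCP orientation; "wrist_force": force on the tool from outside, world axes, zero at the start; "ft_torque": the same for the moment, N m; "finger_gap": finger opening in m.
Only numpy, scipy, OpenCV 4.12 (cv2) and the standard library are available. Lean on these libraries where they do the work, as an engineer would, in place of code of your own. Each camera call takes 0.05 s, during which the arm holds its last target.

## Working session

There is one attempt and no reset: what is moved stays moved. The work goes in short steps, Python scripts to look and compute and a tool call to move; the robot and the scene stay as the last step left them, time stands still between calls to the robot, and variables do not carry over. Pictures are saved under pics/ and viewed, and the job is handed in when it is done.

Besides the shell and the picture viewer there is one more tool, called after ">>>" as name(argument=value, ...), one argument or row to a line, values as JSON. servo_tool: Moves the arm, as the interface text tells. Its arguments: {"type":"object","properties":{"increments":{"type":"array","items":{"type":"object","properties":{"offset":{"type":"array","items":{"type":"number"}},"yaw":{"type":"number"}}}},"claw":{"type":"number"},"force":{"type":"number"}},"required":["increments"]}

```bash
mkdir -p pics; ls; cat > h.py <<'E'
import numpy as np, cv2
from workcell import env
def snap(n,f):
    m=env.camera_model(n); im,d=env.read_camera(n)
    cv2.imwrite(f'pics/{f}.png',im[:,:,::-1]); np.savez(f'pics/{f}.npz',im=im,d=d,T=m['world_from_camera'],cx=m['cx'],cy=m['cy'],fov=m['vertical_fov'])
    print({k:v for k,v in m.items()})
    return im,d,m
def cloud(f):
    z=np.load(f'pics/{f}.npz'); d=z['d']; fl=192/np.tan(np.radians(z['fov'])/2)
    v,u=np.mgrid[:384,:512]
    p=np.stack([(u-z['cx'])/fl*d,-(v-z['cy'])/fl*d,-d,np.ones_like(d)],-1)
    P=(p@z['T'].T)[...,:3]; P[d==0]=np.nan
    return P,z['im']
E
python3 - <<'E'
from h import *
for n in('scene','top','wrist'): snap(n,n+'0')
print(env.get_state())
E
```

```text
pics
{'vertical_fov': 49.42968815300151, 'cx': 256.26521669382373, 'cy': 190.36895513126242, 'world_from_camera': array([[ 0.90826626,  0.24955559, -0.33581902,  0.25900832],
       [-0.41805831,  0.50923269, -0.75226945, -0.49090393],
       [-0.01672302,  0.82365289,  0.56684765,  0.56841214],
       [ 0.        ,  0.        ,  0.        ,  1.        ]])}
{'vertical_fov': 53.75373517451031, 'cx': 253.1254936410391, 'cy': 197.9813653172533, 'world_from_camera': array([[ 0.02082574,  0.99043954, -0.13636643,  0.43392506],
       [-0.99964449,  0.01835696, -0.01933676,  0.13916988],
       [-0.01664862,  0.13672066,  0.99046973,  0.90982056],
       [ 0.        ,  0.        ,  0.        ,  1.        ]])}
{'vertical_fov': 59.23387861905349, 'cx': 264.419401765315, 'cy': 194.73189296619742, 'world_from_camera': array([[ 4.34310548e-01, -8.67498079e-01, -2.42531299e-01,
         1.87608918e-01],
       [ 9.00762709e-01,  4.17989260e-01,  1.17947111e-01,
         5.46697988e-01],
       [-9.43413980e-04, -2.69688825e-01,  9.62947064e-01,
         3.74014866e-01],
       [ 0.00000000e+00,  0.00000000e+00,  0.00000000e+00,
         1.00000000e+00]])}
{'clock': 0.15, 'joint_pos': array([9.82381960e-01, 3.13833390e-01, 4.52496526e-02, 1.30364975e+00,
       2.66724856e-05, 1.43118848e+00]), 'qvel': array([-0.0006491 , -0.00183352,  0.00424343, -0.00078447, -0.00063015,
        0.00193027]), 'tau': array([ 1.59384475e-03, -4.81064487e+01,  2.98815948e+01,  1.38806508e-02,
       -1.22625552e-04,  1.44366449e-06]), 'tcp_pos': array([0.24926927, 0.517718  , 0.23061459]), 'orientation': array([ 0.68918765,  0.15687718,  0.68956708, -0.1578201 ]), 'wrist_force': array([ 0.07977852,  0.03612063, -0.34971031]), 'ft_torque': array([-0.03322899,  0.01272346, -0.00184521]), 'finger_gap': 0.0851594474446745}
```

View pics/scene0.png

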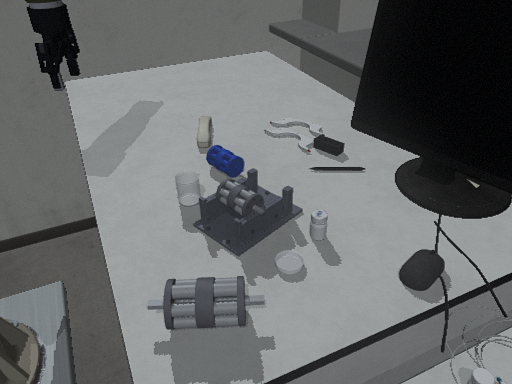

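View pics/top0.png

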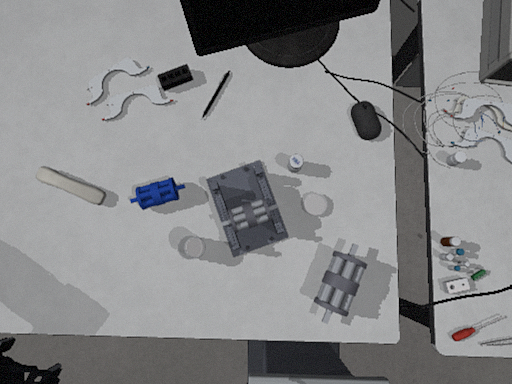

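View pics/wrist0.png

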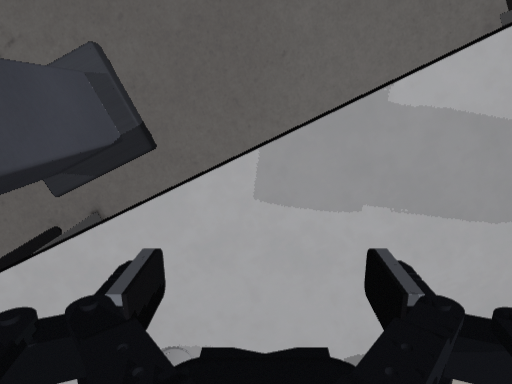

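Candidates for the roller: the grey head on the stand (top 252,213), the large grey one on the table (top 342,283) and the blue one (top 157,193). The smaller grey one, on the stand, fits the description. I'll check it in a close crop and measure it.

```bash
python3 - <<'E'
from h import *
P,im=cloud('top0')
c=cv2.resize(im[150:265,190:335],None,fx=5,fy=5,interpolation=cv2.INTER_CUBIC); cv2.imwrite('pics/c1.png',c[:,:,::-1])
s=np.load('pics/scene0.npz')['im'];c=cv2.resize(s[160:255,185:310],None,fx=6,fy=6,interpolation=cv2.INTER_CUBIC); cv2.imwrite('pics/c2.png',c[:,:,::-1])
# height map
Z=P[...,2]; print(np.nanmedian(Z[300:320,130:230]))
h=np.clip(Z[150:265,190:335]/0.11,0,1); h=np.nan_to_num(h)
cv2.imwrite('pics/h1.png',cv2.resize(cv2.applyColorMap((h*255).astype(np.uint8),cv2.COLORMAP_JET),None,fx=5,fy=5,interpolation=cv2.INTER_NEAREST))
E
```

```text
-0.00019635840358017687
```

View pics/c1.png

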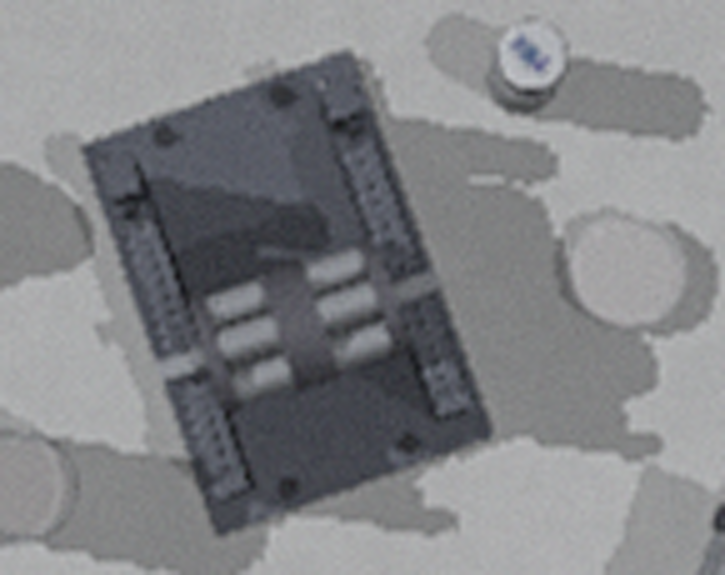

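View pics/c2.png

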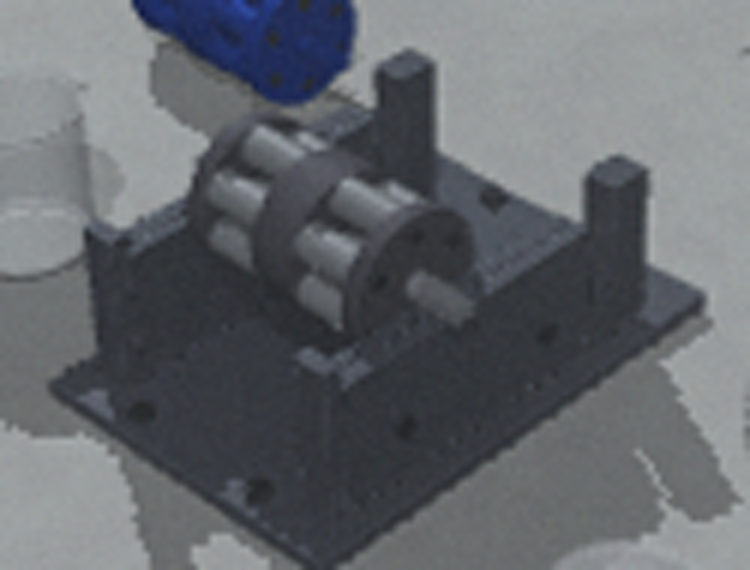

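View pics/h1.png

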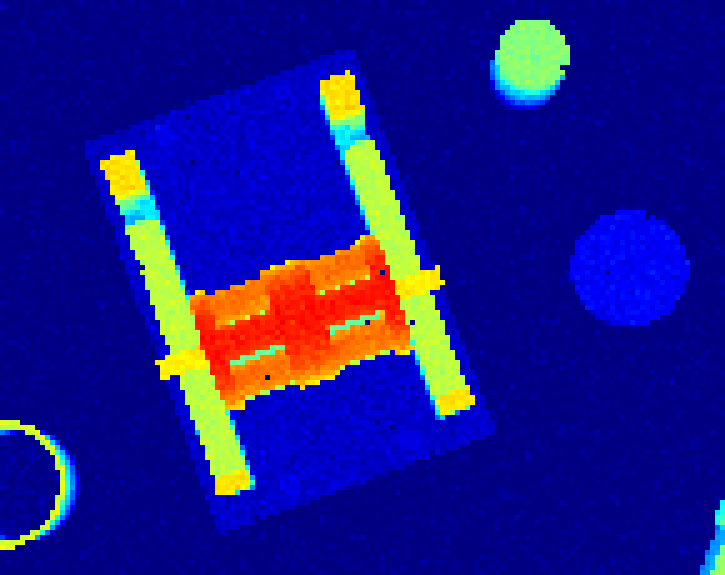

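The crop confirms it: a small grey head on the rails. The slots are at the upper (far, +x world) end, about 70 mm ahead. Now I'll fit the stand pose and the roller position.

```bash
cat > fit.py <<'E'
from h import *
from scipy.optimize import minimize
from scipy.ndimage import distance_transform_edt
def fit(f):
    P,im=cloud(f); Q=P[150:265,190:335].reshape(-1,3); Q=Q[~np.isnan(Q[:,0])]
    # base+cheeks mask height
    r=Q[(Q[:,2]>0.055)&(Q[:,2]<0.0665)]; s=Q[(Q[:,2]>.0685)&(Q[:,2]<.074)]; b=Q[(Q[:,2]>.005)&(Q[:,2]<.011)]
    return Q,r,s,b
if __name__=='__main__':
    Q,r,s,b=fit('top0')
    # base outline: all points above 5mm within 0.13 of guess -> min area rect of base points
    P,im=cloud('top0'); sub=P[150:265,190:335]; m=(sub[...,2]>0.0045).astype(np.uint8)
    n,l,st,c=cv2.connectedComponentsWithStats(m); k=l[60,50]; 
    k=np.argmax(st[1:,4])+1; pts=sub[(l==k)&(sub[...,2]<.03)][:,:2]
    print(cv2.minAreaRect((pts*1000).astype(np.float32)))
    def cost(p):
        x,y,t=p; R=np.array([[np.cos(t),np.sin(t)],[-np.sin(t),np.cos(t)]])
        q=(r[:,:2]-[x,y])@R.T; 
        inb=((abs(abs(q[:,1])-.0525)<.0085)&(q[:,0]>-.078)&(q[:,0]<.0445))
        q2=(s[:,:2]-[x,y])@R.T
        ins=(abs(abs(q2[:,1])-.0525)<.0085)&(((q2[:,0]>.0555)&(q2[:,0]<.076))|((q2[:,0]>-.086)&(q2[:,0]<-.076)))
        q3=(b[:,:2]-[x,y])@R.T
        inc=(abs(q3[:,0])<.1)&(abs(q3[:,1])<.07)
        return -inb.sum()-ins.sum()-inc.sum()
    from scipy.optimize import differential_evolution as de
    o=de(cost,[(.38,.5),(.08,.2),(-.6,.6)],seed=1,popsize=30,tol=0,maxiter=150); print(o.x,o.fun,len(r)+len(s)+len(b))
    x,y,t=o.x; R=np.array([[np.cos(t),np.sin(t)],[-np.sin(t),np.cos(t)]])
    q=np.c_[(Q[:,:2]-[x,y])@R.T,Q[:,2]]*1000
    print('rail z',np.median(r[:,2]),'stop z',np.median(s[:,2]))
    d=q[(abs(q[:,1])<44)&(q[:,2]>60)]
    for lo,hi in((-44,-35),(-9,9),(35,44)):
        e=d[(d[:,1]>lo)&(d[:,1]<hi)&(abs(d[:,2]-67.5)<32)]
        f=minimize(lambda p:np.abs(np.hypot(e[:,0]-p[0],e[:,2]-p[1])-28).sum(),[np.median(e[:,0]),67.5],method='Nelder-Mead'); print(lo,f.x,f.fun/len(e))
    a=q[(abs(q[:,1])>61)&(abs(q[:,1])<67)&(q[:,2]>55)]
    for g in(1,-1):
        e=a[a[:,1]*g>0];print('axle end',e.mean(0),e[:,0].min(),e[:,0].max(),e[:,2].max(),len(e))
    print('top y range',d[d[:,2]>90][:,1].min(),d[d[:,2]>90][:,1].max())
    np.save('stand.npy',o.x)
E
python3 fit.py
```

```text
((537.9822998046875, 170.3551025390625), (201.8802490234375, 143.01173400878906), 21.256206512451172)
[0.499997   0.15727361 0.37228361] -2347.0 3747
rail z 0.06144221079841622 stop z 0.07131398569555136
-44 [12.97601518 66.73497977] 1.4742215045608333
-9 [14.216861   66.76733509] 0.9368123852967057
35 [15.40659031 66.65526725] 1.284655779319261
axle end [16.05483773 63.57036511 69.69275313] 12.114300310685977 20.31135119699857 71.48159418064415 11
axle end [ 12.06717167 -63.46647547  71.33068159] 7.795721504769084 16.42440402364219 72.86091567385556 9
top y range -43.235830530137434 43.920914573587716
```

The fit hit its bound at x = 0.5, so I'll widen the range.

```bash
sed -i 's/(.38,.5),(.08,.2)/(.50,.58),(.12,.22)/' fit.py; python3 fit.py; python3 - <<'E'
from h import *
from scipy.spatial.transform import Rotation as R
s=env.get_state(); q=s['orientation']; print(R.from_quat(q[[1,2,3,0]]).as_matrix())
E
```

```text
((537.9822998046875, 170.3551025390625), (201.8802490234375, 143.01173400878906), 21.256206512451172)
[0.53660175 0.17154324 0.36920062] -3389.0 3747
rail z 0.06144221079841622 stop z 0.07131398569555136
-44 [-26.20244728  66.73476319] 1.4760937184958072
-9 [-25.07764962  66.77023598] 0.9390420818787564
35 [-24.08327758  66.77581586] 1.1643190102254097
axle end [-23.85531764  63.77472073  69.72272408] -27.37110508056699 -19.908519146893838 71.48159418064415 10
axle end [-27.02487668 -63.52750286  71.33068159] -31.299869037622912 -22.660837158022655 72.86091567385556 9
top y range -43.26808694426029 43.874186993004486
[[-8.19871169e-04  4.33889996e-01  9.00965482e-01]
 [-1.18065543e-03  9.00964736e-01 -4.33890712e-01]
 [-9.99998967e-01 -1.41946427e-03 -2.26400434e-04]]
```

>>> servo_tool(
  increments=[
    {"offset": [0,-2,3.8],"yaw": 5},
    {"offset": [0,-4.3,8.2],"yaw": 12},
    {"offset": [0,-6.6,12.6],"yaw": 19},
    {"offset": [0,-8.9,17],"yaw": 26},
    {"offset": [0,-11.2,21.4],"yaw": 33},
    {"offset": [0,-13.5,25.8],"yaw": 40},
    {"offset": [0,-15.8,30.2],"yaw": 43},
    {"offset": [0,-18.1,34.6],"yaw": 43.1},
  ],
  claw=1,
)

```text
clock: 0.95
tcp_pos: [0.4834, 0.2031, 0.2312]
orientation: [0.583, 0.4, 0.583, -0.4]
wrist_force: [0.8, 0.0, -0.4]
finger_gap: 0.0855
```

```bash
cat >> h.py <<'E'
from scipy.spatial.transform import Rotation as Rot
def goal(sx,sy,z,ang=None):
    """offset in tool axes (cm) to put TCP at stand (sx,sy) mm, world z mm; yaw deg to align jaw with stand x"""
    S=np.load('stand.npy'); s=env.get_state(); M=Rot.from_quat(s['orientation'][[1,2,3,0]]).as_matrix()
    c,n=np.cos(S[2]),np.sin(S[2]); w=np.array([S[0]+(c*sx-n*sy)/1000,S[1]+(n*sx+c*sy)/1000,z/1000])
    a=np.degrees(np.arctan2(M[1,1],M[0,1])); 
    d=s['tcp_pos']-np.array([S[0],S[1],0]); 
    print('clock',round(s['clock'],2),'tcp stand mm',np.round([1000*(c*d[0]+n*d[1]),1000*(-n*d[0]+c*d[1]),1000*d[2]],1),'off cm',np.round(M.T@(w-s['tcp_pos'])*100,2),'yaw',round((a-np.degrees(S[2])+90)%180-90,2),'F',np.round(s['wrist_force'],1),'gap',round(s['finger_gap']*1000,1),'tilt',np.round(M[:,0],3))
E
python3 -c "
from h import *
goal(-25,0,120)"
```

```text
clock 0.95 tcp stand mm [-38.2  48.6 231.2] off cm [11.12  1.32  4.86] yaw -0.04 F [ 0.8  0.  -0.4] gap 85.5 tilt [-0.  0. -1.]
```

>>> servo_tool(
  increments=[
    {"offset": [1.5,0.4,1.5],"yaw": 0},
    {"offset": [3,0.9,3.2],"yaw": 0},
    {"offset": [5,1.3,4.9],"yaw": 0},
    {"offset": [7,1.3,4.9],"yaw": 0},
    {"offset": [9,1.3,4.9],"yaw": 0},
    {"offset": [10.5,1.3,4.9],"yaw": 0},
    {"offset": [11,1.3,4.9],"yaw": 0},
    {"offset": [11,1.3,4.9],"yaw": 0},
  ],
)

```text
clock: 1.75
tcp_pos: [0.5118, 0.1638, 0.1205]
orientation: [0.583, 0.399, 0.584, -0.4]
wrist_force: [0.2, -0.9, -0.1]
finger_gap: 0.0853
```

```bash
python3 -c "
from h import *
goal(-25,0,50)
snap('wrist','w1')"
```

```text
clock 1.75 tcp stand mm [-25.9   1.7 120.5] off cm [7.05 0.11 0.18] yaw 0.03 F [ 0.2 -0.9 -0.1] gap 85.3 tilt [-0.002 -0.    -1.   ]
{'vertical_fov': 59.23387861905349, 'cx': 264.419401765315, 'cy': 194.73189296619742, 'world_from_camera': array([[ 0.93258166, -0.34816432, -0.09525261,  0.48739968],
       [ 0.36095252,  0.89791852,  0.25190398,  0.2268907 ],
       [-0.00217489, -0.2693027 ,  0.96305313,  0.26405746],
       [ 0.        ,  0.        ,  0.        ,  1.        ]])}
```

View pics/w1.png

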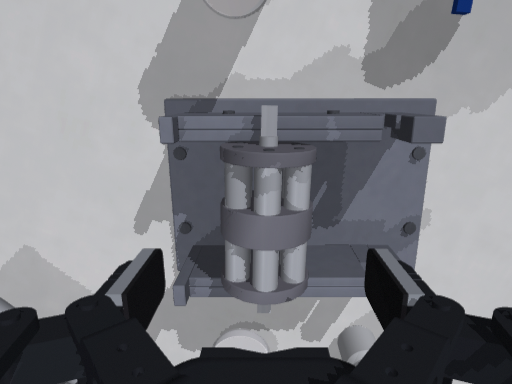

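The wrist view has the roller at (265,215) between the fingers (165 to 365), with the slots to the right. I'll go down around it.

>>> servo_tool(
  increments=[
    {"offset": [1,0.1,0.2],"yaw": 0},
    {"offset": [2.5,0.1,0.2],"yaw": 0},
    {"offset": [4,0.1,0.2],"yaw": 0},
    {"offset": [5.5,0.1,0.2],"yaw": 0},
    {"offset": [6.5,0.1,0.2],"yaw": 0},
    {"offset": [7,0.1,0.2],"yaw": 0},
    {"offset": [7,0.1,0.2],"yaw": 0},
    {"offset": [7,0.1,0.2],"yaw": 0},
  ],
)

```text
clock: 2.6
tcp_pos: [0.5147, 0.1625, 0.0518]
orientation: [0.584, 0.4, 0.583, -0.399]
wrist_force: [-0.5, 0.3, 0.4]
finger_gap: 0.0854
```

>>> servo_tool(
  increments=[
    {"offset": [0,0,0],"yaw": 0},
    {"offset": [0,0,0],"yaw": 0},
    {"offset": [0,0,0],"yaw": 0},
    {"offset": [0,0,0],"yaw": 0},
    {"offset": [0,0.3,0],"yaw": 0},
    {"offset": [0,0.6,0],"yaw": 0},
    {"offset": [0,0.9,0],"yaw": 0},
    {"offset": [0,1.2,0],"yaw": 0},
  ],
  claw=0.76,
  force=20,
)

```text
clock: 3.4
tcp_pos: [0.5251, 0.1668, 0.0511]
orientation: [0.583, 0.399, 0.584, -0.4]
wrist_force: [-2.3, -1.4, 0.4]
finger_gap: 0.0646
```

```bash
python3 -c "
from h import *
goal(50,0,50)
snap('wrist','w2')"
```

```text
clock 3.4 tcp stand mm [-12.4  -0.3  51.1] off cm [ 0.1   6.24 -0.03] yaw 0.03 F [-2.3 -1.4  0.4] gap 64.6 tilt [-0.001 -0.    -1.   ]
{'vertical_fov': 59.23387861905349, 'cx': 264.419401765315, 'cy': 194.73189296619742, 'world_from_camera': array([[ 0.93258421, -0.34792331, -0.09610438,  0.50057656],
       [ 0.36095008,  0.89794656,  0.25180749,  0.22982644],
       [-0.0013131 , -0.26952058,  0.96299374,  0.19458151],
       [ 0.        ,  0.        ,  0.        ,  1.        ]])}
```

View pics/w2.png

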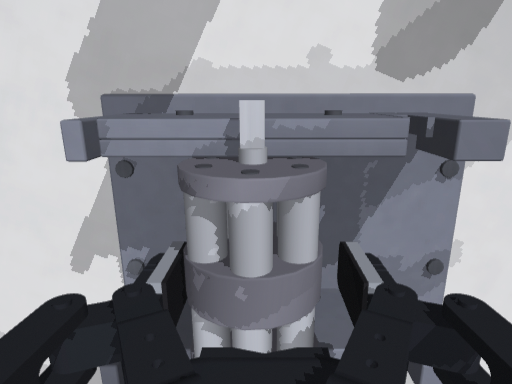

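>>> servo_tool(
  increments=[
    {"offset": [0,0.5,0],"yaw": 0},
    {"offset": [0,1.0,0],"yaw": 0},
    {"offset": [0,1.5,0],"yaw": 0},
    {"offset": [0,2.0,0],"yaw": 0},
    {"offset": [0,2.5,0],"yaw": 0},
    {"offset": [0,3.0,0],"yaw": 0},
    {"offset": [0,3.5,0],"yaw": 0},
    {"offset": [0,4.0,0],"yaw": 0},
  ],
)

```text
clock: 4.25
tcp_pos: [0.5631, 0.1814, 0.0513]
orientation: [0.583, 0.4, 0.583, -0.4]
wrist_force: [-1.8, -0.6, 0.2]
finger_gap: 0.0648
```

```bash
python3 -c "
from h import *
goal(53,0,50)
snap('wrist','w3')"
```

```text
clock 4.25 tcp stand mm [28.2 -0.4 51.3] off cm [ 0.13  2.48 -0.04] yaw 0.03 F [-1.8 -0.6  0.2] gap 64.8 tilt [ 0.  0. -1.]
{'vertical_fov': 59.23387861905349, 'cx': 264.419401765315, 'cy': 194.73189296619742, 'world_from_camera': array([[ 9.32583760e-01, -3.47637368e-01, -9.71380008e-02,
         5.38380893e-01],
       [ 3.60953565e-01,  8.98004582e-01,  2.51595498e-01,
         2.44412319e-01],
       [-2.33626939e-04, -2.69696183e-01,  9.62945437e-01,
         1.94799171e-01],
       [ 0.00000000e+00,  0.00000000e+00,  0.00000000e+00,
         1.00000000e+00]])}
```

View pics/w3.png

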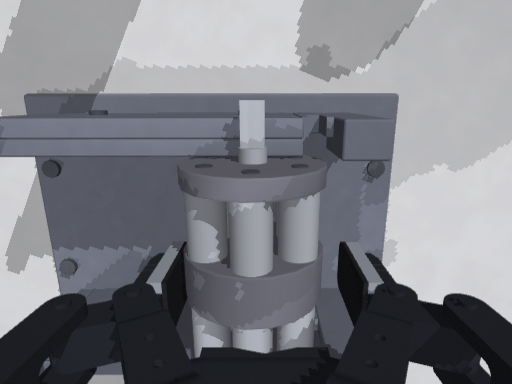

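>>> servo_tool(
  increments=[
    {"offset": [0,0.5,0],"yaw": 0},
    {"offset": [0,1.0,0],"yaw": 0},
    {"offset": [0,1.4,0],"yaw": 0},
    {"offset": [0,1.7,0],"yaw": 0},
    {"offset": [0,2.0,0],"yaw": 0},
    {"offset": [0,2.2,0],"yaw": 0},
    {"offset": [0,2.4,0],"yaw": 0},
    {"offset": [0,2.5,0],"yaw": 0},
  ],
)

```text
clock: 5.1
tcp_pos: [0.5867, 0.1904, 0.0515]
orientation: [0.584, 0.4, 0.583, -0.399]
wrist_force: [0.5, 0.3, -0.0]
finger_gap: 0.0647
```

```bash
python3 -c "
from h import *
goal(54,0,50)
snap('wrist','w4')"
```

```text
clock 5.1 tcp stand mm [53.5 -0.5 51.5] off cm [ 0.15  0.05 -0.05] yaw 0.03 F [ 0.5  0.3 -0. ] gap 64.7 tilt [ 0.001  0.    -1.   ]
{'vertical_fov': 59.23387861905349, 'cx': 264.419401765315, 'cy': 194.73189296619742, 'world_from_camera': array([[ 9.32580262e-01, -3.47355585e-01, -9.81740919e-02,
         5.61822432e-01],
       [ 3.60961624e-01,  8.98079426e-01,  2.51316634e-01,
         2.53436249e-01],
       [ 8.71895821e-04, -2.69810012e-01,  9.62913183e-01,
         1.95022621e-01],
       [ 0.00000000e+00,  0.00000000e+00,  0.00000000e+00,
         1.00000000e+00]])}
```

View pics/w4.png

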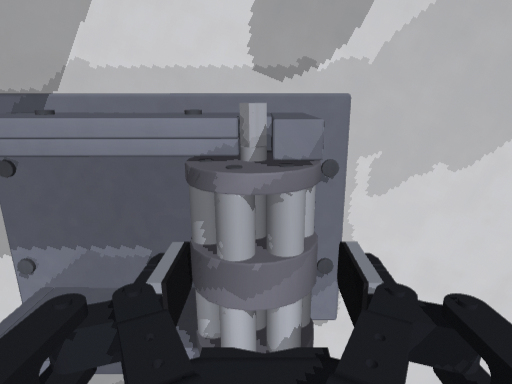

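>>> servo_tool(
  increments=[
    {"offset": [-1,-0.2,0],"yaw": 0},
    {"offset": [-2,-0.3,0],"yaw": 0},
    {"offset": [-3.5,-0.4,0],"yaw": 0},
    {"offset": [-5,-0.4,0],"yaw": 8},
    {"offset": [-6.5,-0.4,0],"yaw": 16},
    {"offset": [-7,-0.4,0],"yaw": 24},
    {"offset": [-7,-0.4,0],"yaw": 32},
    {"offset": [-7,-0.4,0],"yaw": 40},
  ],
)

```text
clock: 5.95
tcp_pos: [0.5828, 0.1889, 0.1232]
orientation: [0.41, 0.577, 0.41, -0.575]
wrist_force: [0.5, 0.7, -0.2]
finger_gap: 0.0648
```

```bash
python3 - <<'E'
from h import *
goal(50,0,100)
im,d,m=snap('top','t2')
z=np.load('pics/w4.npz');c=cv2.resize(z['im'][90:260,170:340],None,fx=3.5,fy=3.5,interpolation=cv2.INTER_CUBIC); cv2.imwrite('pics/c4.png',c[:,:,::-1])
# drum height from w4 depth: end disc left & axle
P,_=cloud('w4'); S=np.load('stand.npy'); c,n=np.cos(S[2]),np.sin(S[2]); d=P-[S[0],S[1],0]
q=np.stack([c*d[...,0]+n*d[...,1],-n*d[...,0]+c*d[...,1],d[...,2]],-1).reshape(-1,3)*1000
for lo,hi in((36,43),(-9,9)):
    from scipy.optimize import minimize
    e=q[(q[:,1]>lo)&(q[:,1]<hi)&(abs(q[:,0]-50)<27)&(q[:,2]>58)&(q[:,2]<100)]
    f=minimize(lambda p:np.abs(np.hypot(e[:,0]-p[0],e[:,2]-p[1])-28).sum(),[50,60],method='Nelder-Mead');print(lo,f.x,len(e))
a=q[(q[:,1]>60.5)&(q[:,1]<65.5)&(abs(q[:,0]-50)<9)&(q[:,2]>45)]; 
a=a[a[:,0].argsort()][::max(1,len(a)//25)]; print(np.round(a,1))
E
```

```text
clock 5.95 tcp stand mm [ 49.3  -0.5 123.2] off cm [ 2.32  0.01 -0.08] yaw -40.3 F [ 0.5  0.7 -0.2] gap 64.8 tilt [ 0.002  0.001 -1.   ]
{'vertical_fov': 53.75373517451031, 'cx': 253.1254936410391, 'cy': 197.9813653172533, 'world_from_camera': array([[ 0.02082574,  0.99043954, -0.13636643,  0.43392506],
       [-0.99964449,  0.01835696, -0.01933676,  0.13916988],
       [-0.01664862,  0.13672066,  0.99046973,  0.90982056],
       [ 0.        ,  0.        ,  0.        ,  1.        ]])}
36 [48.5295548  55.71052306] 2505
-9 [48.61265756 55.67934807] 5058
[[41.1 60.6 61.7]
 [42.7 60.6 52.7]
 [43.9 61.2 57.8]
 [44.4 60.9 58.7]
 [44.8 62.4 59.3]
 [45.6 61.7 59.6]
 [46.  61.7 60.5]
 [46.5 64.  60.5]
 [46.9 64.4 61.4]
 [47.6 62.  59.6]
 [48.  60.9 59.8]
 [48.4 63.2 60.1]
 [48.8 63.2 60.4]
 [49.1 64.3 59.7]
 [49.9 61.6 58. ]
 [50.3 62.4 58.7]
 [50.7 63.1 58.1]
 [51.4 61.9 56.4]
 [51.8 61.6 57.1]
 [52.2 62.3 57.4]
 [52.6 64.6 57.3]
 [53.4 61.1 56.2]
 [53.8 62.7 55.4]
 [55.6 61.1 46.5]
 [57.1 61.1 55.2]
 [58.3 61.1 63.8]]
```

View pics/c4.png

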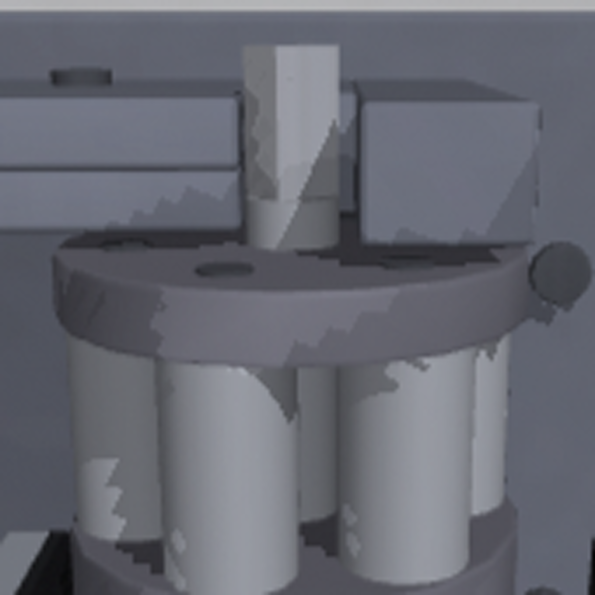

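The axle rests on the shoulders (centre 55.7 mm). Its wide face leans about 40° forward, so about 50° more of forward turning puts the flats upright. I'll turn the tool a quarter turn, shut it and set it over the top of the drum.

>>> servo_tool(
  increments=[
    {"offset": [0,-0.2,0.2],"yaw": 8},
    {"offset": [0,-0.4,0.4],"yaw": 16},
    {"offset": [0,-0.6,0.6],"yaw": 24},
    {"offset": [0,-0.9,0.8],"yaw": 32},
    {"offset": [0.5,-0.9,0.8],"yaw": 40},
    {"offset": [1.0,-0.9,0.8],"yaw": 48},
    {"offset": [1.5,-0.9,0.8],"yaw": 50},
    {"offset": [2.0,-0.9,0.8],"yaw": 50},
  ],
  claw=0,
)

```text
clock: 6.8
tcp_pos: [0.5714, 0.1841, 0.1021]
orientation: [0.131, 0.695, 0.131, -0.694]
wrist_force: [0.0, 0.2, 0.5]
finger_gap: -0.0004
```

```bash
python3 - <<'E'
from h import *
goal(37,0,85)
print(env.get_state()['joint_pos'])
snap('wrist','w5')
E
```

```text
clock 6.8 tcp stand mm [ 37.   -0.8 102.1] off cm [ 1.71 -0.08  0.  ] yaw -89.84 F [0.  0.2 0.5] gap -0.4 tilt [ 0.001  0.    -1.   ]
[ 1.78059276e-01  4.26491268e-01 -1.12589373e-01  1.03046644e+00
  3.48791579e-05  2.94774214e+00]
{'vertical_fov': 59.23387861905349, 'cx': 264.419401765315, 'cy': 194.73189296619742, 'world_from_camera': array([[ 0.36296293,  0.89705328,  0.25209785,  0.63532627],
       [-0.93180287,  0.34975977,  0.09701292,  0.20809269],
       [-0.00114793, -0.2701176 ,  0.96282665,  0.24563396],
       [ 0.        ,  0.        ,  0.        ,  1.        ]])}
```

View pics/w5.png

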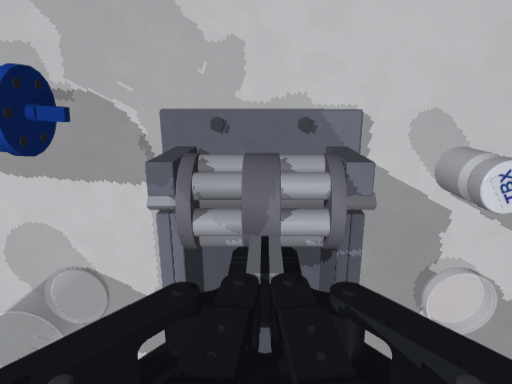

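>>> servo_tool(
  increments=[
    {"offset": [0.6,-0.1,-0.1],"yaw": 0},
    {"offset": [1.2,-0.1,-0.1],"yaw": 0},
    {"offset": [1.5,-0.1,-0.1],"yaw": 0},
    {"offset": [1.6,-0.1,-0.1],"yaw": 0},
    {"offset": [1.7,-0.1,-0.1],"yaw": 0},
    {"offset": [1.8,-0.1,-0.1],"yaw": 0},
    {"offset": [1.85,-0.1,-0.1],"yaw": 0},
    {"offset": [1.85,-0.1,-0.1],"yaw": 0},
  ],
)

```text
clock: 7.65
tcp_pos: [0.5719, 0.1855, 0.083]
orientation: [0.13, 0.695, 0.13, -0.695]
wrist_force: [-0.4, 0.4, 0.4]
finger_gap: -0.0002
```

```bash
python3 - <<'E'
from h import *
goal(37,0,85)
E
```

```text
clock 7.65 tcp stand mm [38.   0.2 83. ] off cm [-0.2   0.02  0.1 ] yaw -89.96 F [-0.4  0.4  0.4] gap -0.2 tilt [ 0.  0. -1.]
```

>>> servo_tool(
  increments=[
    {"offset": [0.03,0,-0.05],"yaw": 0},
    {"offset": [0.06,0,-0.1],"yaw": 0},
    {"offset": [0.09,0,-0.15],"yaw": 0},
    {"offset": [0.12,0,-0.2],"yaw": 0},
    {"offset": [0.15,0,-0.25],"yaw": 0},
    {"offset": [0.15,0,-0.3],"yaw": 0},
    {"offset": [0.15,0,-0.35],"yaw": 0},
    {"offset": [0.15,0,-0.4],"yaw": 0},
  ],
)

```text
clock: 8.45
tcp_pos: [0.5767, 0.1872, 0.0825]
orientation: [0.13, 0.696, 0.13, -0.694]
wrist_force: [-0.5, 1.0, 6.0]
finger_gap: 0.0001
```

```bash
python3 - <<'E'
from h import *
goal(37,0,85)
E
```

```text
clock 8.45 tcp stand mm [43.1  0.2 82.5] off cm [-0.25  0.02  0.61] yaw -89.96 F [-0.5  1.   6. ] gap 0.1 tilt [ 0.003  0.001 -1.   ]
```

>>> servo_tool(
  increments=[
    {"offset": [0.1,0,-0.2],"yaw": 0},
    {"offset": [0.1,0,-0.45],"yaw": 0},
    {"offset": [0.1,0,-0.7],"yaw": 0},
    {"offset": [0.1,0,-0.95],"yaw": 0},
    {"offset": [0.1,0,-1.2],"yaw": 0},
    {"offset": [0.1,0,-1.45],"yaw": 0},
    {"offset": [0.1,0,-1.7],"yaw": 0},
    {"offset": [0.1,0,-1.8],"yaw": 0},
  ],
)

```text
clock: 9.25
tcp_pos: [0.5919, 0.1933, 0.0796]
orientation: [-0.13, -0.695, -0.13, 0.696]
wrist_force: [0.1, 1.1, 0.4]
finger_gap: 0.0
```

```bash
python3 - <<'E'
from h import *
goal(37,0,85)
snap('wrist','w6')
E
```

```text
clock 9.25 tcp stand mm [59.4  0.3 79.6] off cm [-0.54  0.03  2.25] yaw -89.97 F [0.1 1.1 0.4] gap 0.0 tilt [-0.001 -0.    -1.   ]
{'vertical_fov': 59.23387861905349, 'cx': 264.419401765315, 'cy': 194.73189296619742, 'world_from_camera': array([[ 0.36094003,  0.89710536,  0.25480241,  0.65624598],
       [-0.93258766,  0.34767495,  0.09696593,  0.21718795],
       [-0.00159976, -0.27262447,  0.96211919,  0.22298965],
       [ 0.        ,  0.        ,  0.        ,  1.        ]])}
```

View pics/w6.png

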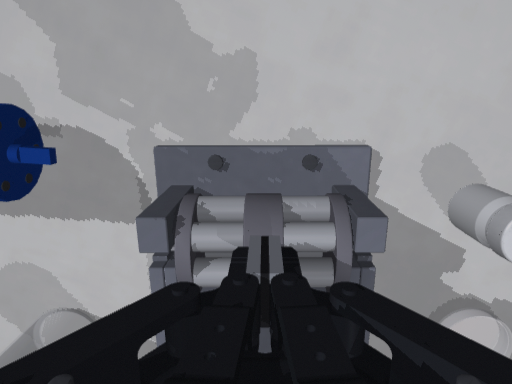

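```bash
cat > chk.py <<'E'
from h import *
from scipy.optimize import minimize
def chk(f,lo_hi):
    P,_=cloud(f); S=np.load('stand.npy'); c,n=np.cos(S[2]),np.sin(S[2]); d=P-[S[0],S[1],0]
    q=np.stack([c*d[...,0]+n*d[...,1],-n*d[...,0]+c*d[...,1],d[...,2]],-1).reshape(-1,3)*1000
    for lo,hi in lo_hi:
        e=q[(q[:,1]>lo)&(q[:,1]<hi)&(abs(q[:,0]-50)<26)&(q[:,2]>50)&(q[:,2]<90)]
        r=minimize(lambda p:np.minimum(np.abs(np.hypot(e[:,0]-p[0],e[:,2]-p[1])-28),3).sum(),[50,50],method='Nelder-Mead');print(lo,hi,np.round(r.x,1),len(e),r.fun/len(e))
    st=q[(q[:,2]>66)&(q[:,2]<76)&(abs(abs(q[:,1])-52.5)<6)&(q[:,0]>58)&(q[:,0]<74)];print('stop z',np.median(st[:,2]) if len(st) else None)
    for g in(1,-1):
        a=q[(g*q[:,1]>61)&(g*q[:,1]<66)&(abs(q[:,0]-49)<6)&(q[:,2]>30)]
        print('end',g,len(a),np.round(a.mean(0),1) if len(a) else '',np.round(np.percentile(a[:,2],[50,95]),1) if len(a) else '', np.round(np.percentile(a[:,0],[3,97]),1) if len(a) else '')
E
python3 -c "
from chk import *
chk('w6',[(36,43),(-43,-36)])"
```

```text
36 43 [49.9 45.5] 1130 0.5114559749563975
-43 -36 [50.  45.4] 1080 0.4634161736494889
stop z 72.88232712772296
end 1 0   
end -1 0
```

Both ends read 45.5 mm, so it has dropped home. I'll lift away clear and check again.

>>> servo_tool(
  increments=[
    {"offset": [-1,0,0],"yaw": 0},
    {"offset": [-3,0,0],"yaw": 0},
    {"offset": [-5,0,0],"yaw": 0},
    {"offset": [-7,0,1],"yaw": 0},
    {"offset": [-9,0,3],"yaw": 0},
    {"offset": [-11,0,5],"yaw": 0},
    {"offset": [-12,0,7],"yaw": 0},
    {"offset": [-12,0,8],"yaw": 0},
  ],
)

```text
clock: 10.1
tcp_pos: [0.5173, 0.1643, 0.2029]
orientation: [0.13, 0.696, 0.13, -0.694]
wrist_force: [0.3, -0.8, 0.8]
finger_gap: 0.0001
```

```bash
python3 -c "
from chk import *
snap('wrist','w7');snap('scene','s7')
goal(50,0,100)
chk('w7',[(36,43),(-9,9),(-43,-36)])
s=np.load('pics/s7.npz')['im'];c=cv2.resize(s[150:260,165:345],None,fx=4.4,fy=4.4,interpolation=cv2.INTER_CUBIC); cv2.imwrite('pics/c7.png',c[:,:,::-1])
"
```

```text
{'vertical_fov': 59.23387861905349, 'cx': 264.419401765315, 'cy': 194.73189296619742, 'world_from_camera': array([[ 3.60894687e-01,  8.98412632e-01,  2.50219440e-01,
         5.80981797e-01],
       [-9.32606365e-01,  3.47842725e-01,  9.61811122e-02,
         1.87999937e-01],
       [-6.26685648e-04, -2.68067495e-01,  9.63399930e-01,
         3.46621501e-01],
       [ 0.00000000e+00,  0.00000000e+00,  0.00000000e+00,
         1.00000000e+00]])}
{'vertical_fov': 49.42968815300151, 'cx': 256.26521669382373, 'cy': 190.36895513126242, 'world_from_camera': array([[ 0.90826626,  0.24955559, -0.33581902,  0.25900832],
       [-0.41805831,  0.50923269, -0.75226945, -0.49090393],
       [-0.01672302,  0.82365289,  0.56684765,  0.56841214],
       [ 0.        ,  0.        ,  0.        ,  1.        ]])}
clock 10.2 tcp stand mm [-21.1   0.3 200.9] off cm [10.1   0.03 -7.1 ] yaw -89.98 F [-0.3 -0.2 -0.4] gap 0.0 tilt [ 0.001  0.    -1.   ]
36 43 [50.1 45.4] 600 0.5265638311677072
-9 9 [50.1 45.4] 1493 0.46294319072158285
-43 -36 [50.1 45.3] 570 0.4505323408896652
stop z 72.80009387977998
end 1 50 [50.1 63.5 50.4] [50.1 52.4] [47.1 53.2]
end -1 42 [ 49.9 -63.3  49.2] [49.7 50.8] [47.1 52.8]
```

View pics/w7.png

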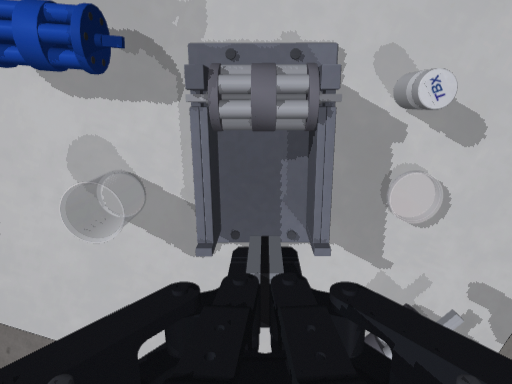

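View pics/c7.png

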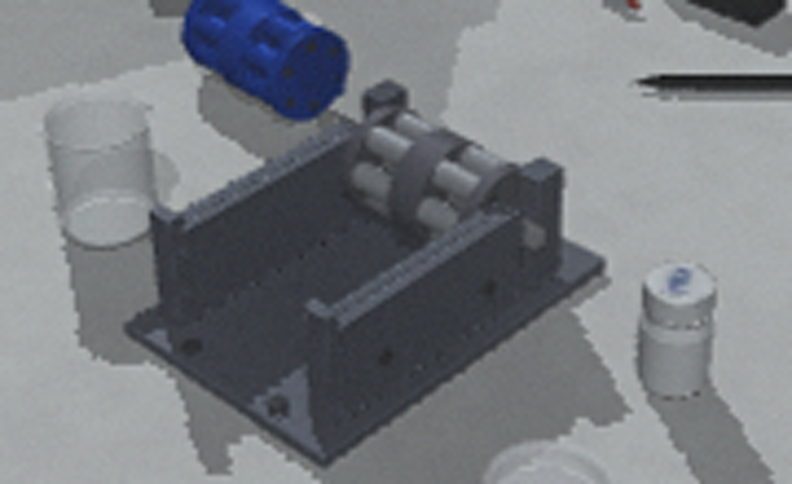

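The wrist view shows the drum between the rear stops with both axle ends (197,98 and 333,98) in the slots. Its centre measures 45.3 to 45.4 mm across its length, and the ends look about 6 mm wide, so the flats are upright. The beaker, bottle and dish stand where they were.

```bash
python3 -c "
from h import *
print(env.hand_in())"
```

```text
the job is handed in; nothing more can be done
None
```

The roller head is in its slots with both axle ends fully home, and the job is handed in at about 10.2 s of the 48 s allowed. `hand_in` gives no verdict.

- **How it was done:** I caged the small grey head between the open fingers and pushed it along the rails to the slots without lifting it. Both ends dropped onto the shoulders at 55.7 mm. I then pressed lightly on top (about 6 N) with the closed fingers and turned the drum roughly 50° forward until it dropped.
- **Last checks:**
  - The drum's centre measured 45.3 to 45.4 mm at both end discs and the middle, and x was 50.1 mm, so it sits level.
  - The axle ends looked about 6 mm wide, so the flats are upright.
  - The gripper was well clear, and the beaker, bottle and dish looked unmoved by eye in the pictures.
- **Where it differed from the task:** on the rails the head mostly slid, with little visible turning, though it stayed on them throughout. It only turned noticeably, about 40°, as it went into the slot mouths.
- **Small disagreements:** in the wrist camera the rear stops read about 0.8 mm high, within its calibration error. The first stand fit hit a search limit, so I reran it with a wider range before moving.

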